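Lay a standing carving blank down against the fence

ROBOT

A 7-joint arm with a two-finger parallel gripper is mounted at the origin on the work surface. World frame = base frame: x ahead of the robot, y to its left, z up, the work surface at z = 0. Lengths are in m, angles in rad, forces in N, time in s.
With the tool pointing down it reaches from about 0.4 to 0.875 m from the base axis. Payload 19.3 kg.
Tool frame: the origin (TCP) lies midway between the tips of the shut fingers; the grasp point (between the pads) lies 19 mm behind it; z points along the fingers, y is the line along which they close (so a half turn about z gives the same grasp; the last joint's range is limited). The gripper opens to 85 mm and grips with 20 to 120 N. Pads are 22 mm wide; open, the fingers measure 114 mm over their backs; the gripper's body (76 mm by 85 mm) begins 54 mm behind the grasp point. The pads swing forward as they close: fully open they stand 13 mm farther back than shut.
Start: joints at [1.096, 0.521, -0.036, 1.599, 0.021, 1.021, -0.113], TCP at [0.246, -0.574, 0.231] pointing down, gripper open.
Joint ranges: [-2.91, 2.91], [-0.3, 2.13], [-1.5, 1.42], [0.17, 2.43], [-1.26, 4.41], [0.16, 1.93], [-2.52, 2.52]. Speed limits (rad/s): [1.89, 1.89, 2.39, 2.39, 3.01, 3.01, 3.01].

INTERFACE

Orientations are given as [roll, pitch, yaw] about the fixed x, y, z axes, in that order (R = Rz(yaw) Ry(pitch) Rx(roll)).
In Python, from workcell import * gives the robot as it stands. The module is installed in compiled form; this text tells all that it offers.
- The arm moves only by the tool play_rows, never from a script. Its argument "deltas" is a list of rows, each a list of 7 numbers: the shift along the tool's x, y, z in units of 500 mm (1.0 is 500 mm), then the turn, a rotation vector about the tool's x, y, z in units of 120 degrees (1.0 is 120 degrees), then the closure, from 0 (fully open) to 1 (shut). A call has 1 to 10 rows; each row is the pose to reach, as a shift and turn from the pose commanded when the call began, along the tool's axes at that moment; what a row does not reach only later rows make up. A row lasts 1/10 s, in which the tool goes at most 50 mm and 8.59 degrees, less where a joint would pass 70% of its speed; a pose out of reach is approached as far as the arm can. A call with a number of a shift or a turn outside -1 to 1 is refused whole. A call with a gripper value outside its range is refused whole. The fingers move at their own pace and stop on an object; "newtons" is the grip in N (left out, the last holds). Time passes only in rows, so rows that repeat a pose let the fingers close. It gives the time, the measured TCP pose, the force, the opening and the grip force at its end, in the units of the state.
- observe(): the state, without advancing time (a new reading comes with each control period).
- grab_frame(name): name is "scene" or "top"; returns the picture (480x640x3 uint8, red, green, blue); there is no depth.
- get_calibration(name): a dict with "fovy" (degrees; the focal length in pixels is half the picture's height over the tangent of half this angle, whatever the lens; pixels are square), "cx", "cy" (the principal point, pixels), "xyz" and "rotation" of the camera in the world. Camera axes: x right, y down, z forward; pixel columns grow to the right and rows downward; lengths in m; the calibration is good to about 2 mm. A picture is of the moment at which its call begins. get_calibration takes no time and is no camera call.
- job_done(): hands the job in; it is judged then, once.
The state is a dict: "clock": time; "qpos": joint angles; "qd": joint speeds; "joint_efforts": joint torques, N m; "position": TCP position; "tool_rot": TCP orientation; "force": force on the tool from outside, world axes, zero at the start; "moment": the same for the moment, N m; "grip_width": finger opening in m; "finger_force": force on a finger pad.
Only numpy, scipy, OpenCV 4.12 (cv2) and the standard library are available. Lean on these libraries where they do the work, as an engineer would, in place of code of your own. Each camera call takes 0.05 s, during which the arm holds its last target. There are 200 camera calls.

TASK

On the carving board, push the tall square blank near its top so that it tips over and lies flat with its top end towards the fence, then push on its bottom end until the top end is snug and square against the fence. Only push it, never lift or carry it; leave the two shorter blanks standing where they are, leave the tools alone, and finish with the arm clear of everything.

Things in the scene. Friction and masses are not known exactly. Their poses are not given: they have to be found in the camera images.
- board: Fixed brown wooden carving board, 300 x 300 mm, 18 mm thick, on the bench. Origin at the centre of its underside, z up; its +x axis points away from the robot (within 17 degrees) towards the fence. Three blanks stand in a row across it along its y axis, about 90 mm apart, near its robot-side edge; which stands where varies. From the row to the fence the board is empty
- fence (a point): middle of the lower edge of the fence's inner face (towards the robot): 125 mm along the board's +x from its origin, level with the board's top (18 mm above the bench); axes as the board's. The fence is a fixed dark wooden bar along the whole far edge of the board, 22 mm thick, standing 30 mm above the board's top
- blank: The tall square blank: loose pale solid wood block, 50 x 50 mm in section, 130 mm tall, 0.13 to 0.25 kg, standing on end on the board. Origin at the centre of its bottom end; z along its length to its top end (up while it stands); its x points at the start within 9 degrees of the board's x. It falls by itself once leaning about 21 degrees (some 45 mm of push near the top)
- blank_top (a point): centre of the blank's top end, 130 mm along its z from its origin. Once tipped towards the fence the blank lies with this end roughly 25 to 60 mm short of the fence, and slides on the board under a push of 1 to 2 N
- blank_mid (a point): the middle of the blank's length, on its centre line (its centre of mass): 83 mm above the bench while it stands on the board, 43 mm while it lies on the board
- short_blank: bystander: pale square wood block 50 x 50 mm, 75 mm tall, standing loose on the board, origin at the centre of its underside; leave it
- round_blank: bystander: pale round wood billet 48 mm in diameter, 80 mm tall, standing loose on the board, origin at the centre of its underside; leave it
- gouge_a: bystander: carving tool with a pale handle lying on the bench to the left of the board, 255 mm long and 26 mm thick, origin under the joint of handle and blade, x towards the cutting edge
- gouge_b: bystander: carving tool with a dark handle lying on the bench to the right of the board, 235 mm long and 26 mm thick, origin and x as for the first
- gouge_c: bystander: carving tool with a brown handle lying further to the left of the board, 235 mm long and 26 mm thick, origin and x as for the first
- mallet: bystander: dark round carver's mallet standing on its head to the right of the board, 84 mm in diameter and 215 mm tall, origin at the centre of its underside
Things that resemble listed ones, but are neither listed nor needed, are in the scene too. Leave any purple look-alike of the blank alone.

How it is judged:
By the outcome, as a careful person would: the job done as asked, in the order asked, and still so for the second after the job is handed in, with the robot touching nothing.
It also fails if it takes over 40 s, if anything falls off the work surface, if the arm or the gripper's body presses on something with over 40 N, if the wrist force passes 120 N, or if a joint passes its speed limit or range.

## Working session

There is one attempt and no reset: what is moved stays moved. The work goes in short steps, Python scripts to look and compute and a tool call to move; the robot and the scene stay as the last step left them, time stands still between calls to the robot, and variables do not carry over. Pictures are saved under pics/ and viewed, at most 10 in all, crops included, and the job is handed in when it is done.

Besides the shell and the picture viewer there is one more tool, called after ">>>" by a JSON object that holds its "fn" and its "kwargs". play_rows: Moves the arm, as the interface text tells. Its arguments: {"type":"object","properties":{"deltas":{"type":"array"},"newtons":{"type":"number"}},"required":["deltas"]}

```bash
mkdir -p pics; python3 - <<'E'
from workcell import *
import cv2
for n in("scene","top"):
    cv2.imwrite(f"pics/{n}0.png",grab_frame(n)[:,:,::-1]); print(n,get_calibration(n))
s=observe(); print({k:s[k] for k in("clock","position","tool_rot","force","grip_width")})
E
```

```text
scene {'fovy': 51.83534019278321, 'cx': 321.8473982076221, 'cy': 237.79297293097926, 'xyz': array([1.24981038, 0.10099804, 0.95695521]), 'rotation': array([-2.47957078, -0.00425476,  1.68612827])}
top {'fovy': 52.95173438221243, 'cx': 316.8300715057706, 'cy': 238.75911626755, 'xyz': array([0.45677345, 0.02543608, 1.13752342]), 'rotation': array([-3.02247216, -0.00342585, -1.54498805])}
{'clock': 0.1, 'position': array([ 0.24600761, -0.57423087,  0.23079085]), 'tool_rot': array([-3.14058659e+00,  6.69403794e-05,  4.04788363e-01]), 'force': array([ 0.65748358, -0.24703653,  0.5048452 ]), 'grip_width': 0.08529562488725934}
```

View pics/scene0.png

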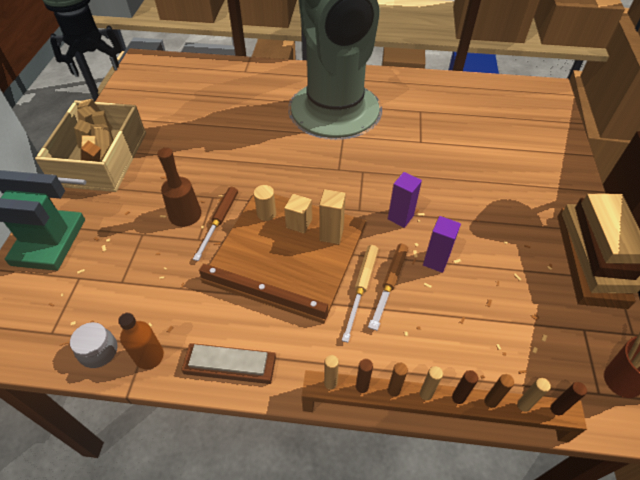

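View pics/top0.png

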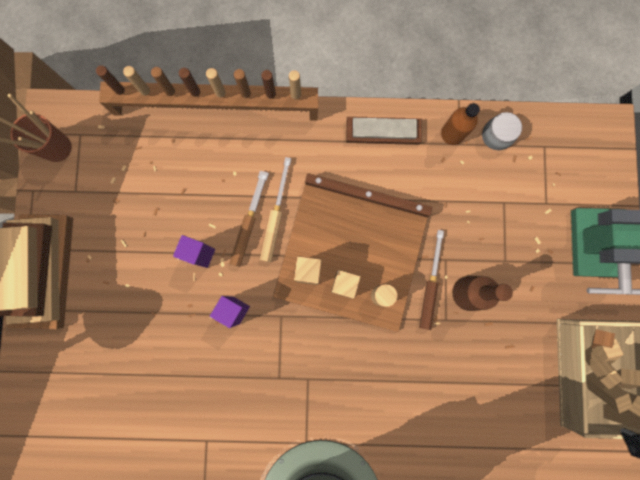

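The scene view shows pale blanks in a row: round (264,203), short square (298,215) and tall square (332,218). Purple look-alikes are at (404,200) and (441,245). In the top view the tall one is at (308,270), short (346,285), round (386,296), and the fence runs from (308,180) to (430,212).

Candidates for the tall blank: pale tall (332,218), pale short (298,215), round (264,203), purple (404,200) and (441,245). I choose (332,218), and will check it in a crop.

```bash
cat > h.py <<'E'
from workcell import *
import numpy as np, cv2
from scipy.spatial.transform import Rotation as R
def ray(n,uv):
    c=get_calibration(n); f=240/np.tan(np.radians(c["fovy"])/2)
    uv=np.atleast_2d(uv).astype(float)
    d=np.c_[(uv[:,0]-c["cx"])/f,(uv[:,1]-c["cy"])/f,np.ones(len(uv))]
    return c["xyz"],R.from_euler("xyz",c["rotation"]).apply(d)
def plane(n,uv,z):
    o,d=ray(n,uv); return o+d*((z-o[2])/d[:,2])[:,None]
def meet(ua,ub):
    (o,d),(p,e)=ray("top",ua),ray("scene",ub); d,e=d[0],e[0]
    s=np.linalg.lstsq(np.c_[d,-e],p-o,rcond=None)[0]
    a,b=o+s[0]*d,p+s[1]*e; return (a+b)/2,np.linalg.norm(a-b)
E
python3 - <<'E'
import cv2,numpy as np
t=cv2.imread("pics/top0.png");s=cv2.imread("pics/scene0.png")
a=cv2.resize(t[160:340,260:450],None,fx=3,fy=3,interpolation=cv2.INTER_CUBIC)
b=cv2.resize(s[170:330,190:380],None,fx=3,fy=3,interpolation=cv2.INTER_CUBIC)
cv2.imwrite("pics/ct.png",a);cv2.imwrite("pics/cs.png",b)
for n,i in(("t",t),("s",s)):
    h=cv2.cvtColor(i,cv2.COLOR_BGR2HSV)
    for p in ([(308,270),(346,285),(386,296),(330,230),(350,310)] if n=="t" else [(334,200),(328,225),(298,204),(300,220),(290,250)]):print(n,p,h[p[1],p[0]])
E
```

```text
t (308, 270) [ 17 107 228]
t (346, 285) [ 21  96 237]
t (386, 296) [ 20 104 236]
t (330, 230) [ 13 139 160]
t (350, 310) [ 13 140 173]
s (334, 200) [ 19 125 236]
s (328, 225) [ 16 144 106]
s (298, 204) [ 20 123 241]
s (300, 220) [ 16 141 114]
s (290, 250) [ 13 176 119]
```

View pics/ct.png

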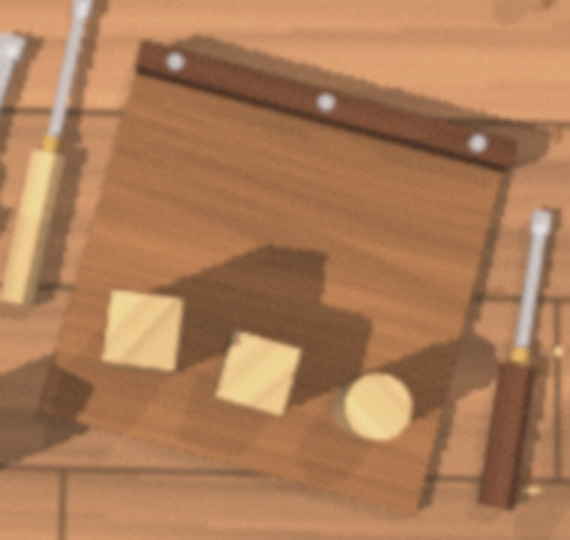

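View pics/cs.png

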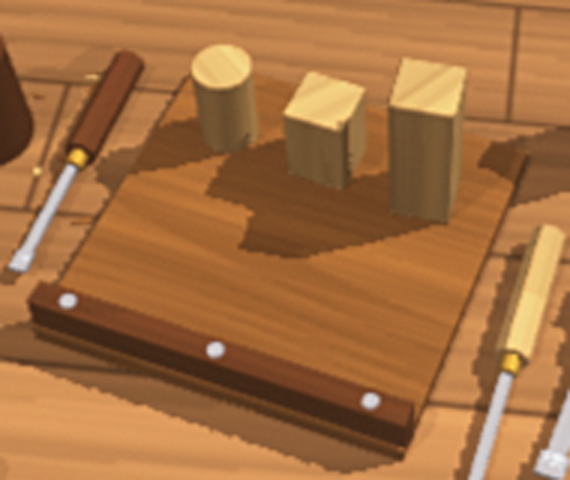

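The crops confirm it: the tall square blank is the leftmost in the top view (crop (143,331)) and the tallest in the scene view (crop (428,140)). The fence screws are at (175,62), (326,102) and (478,143) in the top crop.

```bash
python3 - <<'E'
from h import *
I={n:cv2.imread(f"pics/{n}0.png") for n in("top","scene")}
def faces(n,seeds):
    h=cv2.cvtColor(I[n],cv2.COLOR_BGR2HSV); m=cv2.inRange(h,(14,60,195),(28,150,255))
    if n=="top": m[:, :270]=0
    out=[]
    k,l,st,ce=cv2.connectedComponentsWithStats(m)
    for u,v in seeds:
        i=l[v,u]; c=cv2.findContours((l==i).astype(np.uint8),cv2.RETR_EXTERNAL,cv2.CHAIN_APPROX_NONE)[0][0]
        out.append((ce[i],st[i],c[:,0,:].astype(np.float32)))
    return out
T=faces("top",[(308,270),(346,285),(386,296)]);S=faces("scene",[(334,200),(298,204),(263,192)])
for a,b in zip(T,S):
    P,e=meet(a[0],b[0]); w=plane("top",a[2],P[2])[:,:2].astype(np.float32)
    r=cv2.minAreaRect(w*1000); print(a[1],b[1],P.round(4),round(e,4),r)
k=np.array([[175,62],[326,102],[478,143]])/3+[260,160]-1/3
q=np.array([[68,300],[216,349],[370,400]])/3+[190,170]-1/3
pts=[meet(a,b) for a,b in zip(k,q[::-1][::-1][[2,1,0]])]
for p in pts: print("screw",p[0].round(4),round(p[1],4))
w=plane("top",k,.048); d=w[0]-w[2]; print(w.round(4),"board x dir deg",np.degrees(np.arctan2(-d[0],d[1])))
# board corners: fence outer ends etc on plane
for c in [(42,410),(418,515)]: print("board near corner",plane("top",np.array(c)/3+[260,160],.018).round(4))
E
```

```text
[294 257  26  26 568] [320 189  26  20 382] [0.5112 0.0434 0.1492] 0.0011 ((511.489990234375, 43.75321578979492), (48.91384506225586, 49.27627944946289), 84.32090759277344)
[332 271  28  27 513] [285 193  27  20 332] [ 0.4847 -0.0402  0.0938] 0.0011 ((485.2469787597656, -39.457122802734375), (49.07784652709961, 49.45893096923828), 75.2500228881836)
[375 285  22  22 391] [254 184  20  15 242] [ 0.4627 -0.1255  0.0994] 0.0004 ((462.73016357421875, -125.0301284790039), (44.80364227294922, 45.00728225708008), 0.6565102934837341)
screw [0.7228 0.0255 0.05  ] 0.0008
screw [ 0.6943 -0.0905  0.0507] 0.0002
screw [ 0.6654 -0.2068  0.051 ] 0.0003
[[ 0.7232  0.0259  0.048 ]
 [ 0.6949 -0.0908  0.048 ]
 [ 0.666  -0.2076  0.048 ]] board x dir deg -13.757854458517635
board near corner [[0.4538 0.1203 0.018 ]]
board near corner [[ 0.3817 -0.1692  0.018 ]]
```

```bash
cat >> h.py <<'E'
def go(p,yaw,frm=None):
    s=observe(); Rt=R.from_euler("xyz",s["tool_rot"]); P=s["position"]
    G=R.from_euler("xyz",[np.pi,0,yaw])
    d=Rt.inv().apply(np.array(p)-P)/.5; t=(Rt.inv()*G).as_rotvec()/np.radians(120)
    print("delta",d.round(4),t.round(4),"pos",P.round(4),"rot",s["tool_rot"].round(3),"F",s["force"].round(2),"t",round(s["clock"],2),"w",round(s["grip_width"],4))
E
python3 -c "
from h import *
go((.40,-.25,.33),-.0995)"
```

```text
delta [ 0.5385 -0.475  -0.198 ] [-5.000e-04  2.000e-04  2.408e-01] pos [ 0.246  -0.5742  0.2308] rot [-3.141  0.     0.405] F [ 0.66 -0.25  0.5 ] t 0.1 w 0.0853
```

>>> {"fn": "play_rows", "kwargs": {"deltas": [[0, 0, -0.1, 0, 0, 0.05, 0.7], [0.05, -0.05, -0.2, 0, 0, 0.1, 0.7], [0.54, -0.475, -0.2, 0, 0, 0.241, 0.7], [0.54, -0.475, -0.2, 0, 0, 0.241, 0.7], [0.54, -0.475, -0.2, 0, 0, 0.241, 0.7], [0.54, -0.475, -0.2, 0, 0, 0.241, 0.7], [0.54, -0.475, -0.2, 0, 0, 0.241, 0.7], [0.54, -0.475, -0.2, 0, 0, 0.241, 0.7], [0.54, -0.475, -0.2, 0, 0, 0.241, 0.7], [0.54, -0.475, -0.2, 0, 0, 0.241, 0.7]]}}

```text
clock: 1.1
position: [0.4028, -0.2455, 0.3314]
tool_rot: [-3.14, -0.001, -0.094]
force: [0.2, 0.0, 0.1]
grip_width: 0.0257
finger_force: 0.0
```

```bash
python3 -c "
from h import *
go((.4418,.0507,.25),-.0995)"
```

```text
delta [ 0.0222 -0.597   0.1635] [-0.0005 -0.0003  0.0028] pos [ 0.4028 -0.2455  0.3314] rot [-3.14e+00 -1.00e-03 -9.40e-02] F [0.21 0.02 0.09] t 1.1 w 0.0257
```

>>> {"fn": "play_rows", "kwargs": {"deltas": [[0.022, -0.597, 0.164, 0, 0, 0.003, 0.7], [0.022, -0.597, 0.164, 0, 0, 0.003, 0.7], [0.022, -0.597, 0.164, 0, 0, 0.003, 0.7], [0.022, -0.597, 0.164, 0, 0, 0.003, 0.7], [0.022, -0.597, 0.164, 0, 0, 0.003, 0.7], [0.022, -0.597, 0.164, 0, 0, 0.003, 0.7], [0.022, -0.597, 0.164, 0, 0, 0.003, 0.7], [0.022, -0.597, 0.164, 0, 0, 0.003, 0.7], [0.022, -0.597, 0.164, 0, 0, 0.003, 0.7], [0.022, -0.597, 0.164, 0, 0, 0.003, 0.7]]}}

```text
clock: 2.1
position: [0.4416, 0.0445, 0.2495]
tool_rot: [3.141, -0.0, -0.108]
force: [-0.4, 0.4, 0.0]
grip_width: 0.0256
finger_force: 0.0
```

```bash
python3 -c "
from h import *
go((.4418,.0507,.122),-.0995)"
```

```text
delta [-0.001  -0.0124  0.2551] [ 0.0002 -0.0001 -0.0043] pos [0.4416 0.0445 0.2495] rot [ 3.141 -0.    -0.108] F [-0.4   0.39  0.03] t 2.1 w 0.0256
```

>>> {"fn": "play_rows", "kwargs": {"deltas": [[0, -0.005, 0.06, 0, 0, 0, 0.7], [0, -0.005, 0.12, 0, 0, 0, 0.7], [0, -0.005, 0.18, 0, 0, 0, 0.7], [0, -0.005, 0.23, 0, 0, 0, 0.7], [0, -0.005, 0.255, 0, 0, 0, 0.7], [0, -0.005, 0.255, 0, 0, 0, 0.7], [0, -0.005, 0.255, 0, 0, 0, 0.7]]}}

```text
clock: 2.8
position: [0.4421, 0.0478, 0.1224]
tool_rot: [3.141, -0.0, -0.108]
force: [-0.2, -0.7, 0.2]
grip_width: 0.0257
finger_force: 0.0
```

```bash
python3 -c "
from h import *
go((.4418,.0507,.122),-.0995)"
```

```text
delta [-0.0012 -0.0057  0.0007] [ 0.0001 -0.0002 -0.0038] pos [0.4421 0.0478 0.1224] rot [ 3.141 -0.    -0.108] F [-0.23 -0.68  0.18] t 2.8 w 0.0257
```

>>> {"fn": "play_rows", "kwargs": {"deltas": [[0, -0.006, 0, 0, 0, -0.004, 0.7], [0.03, -0.006, 0, 0, 0, -0.004, 0.7], [0.05, -0.006, 0, 0, 0, -0.004, 0.7], [0.065, -0.006, 0, 0, 0, -0.004, 0.7], [0.08, -0.006, 0, 0, 0, -0.004, 0.7], [0.095, -0.006, 0, 0, 0, -0.004, 0.7], [0.11, -0.006, 0, 0, 0, -0.004, 0.7]]}}

```text
clock: 3.5
position: [0.4973, 0.0456, 0.1218]
tool_rot: [3.142, 0.0, -0.098]
force: [-0.5, 1.0, 0.9]
grip_width: 0.0255
finger_force: 0.2
```

```bash
python3 -c "
from h import *
go((.4418,.0507,.122),-.0995)
s=grab_frame('scene')[:,:,::-1];t=grab_frame('top')[:,:,::-1]
f=lambda i:cv2.resize(i,None,fx=2,fy=2)
cv2.imwrite('pics/a.png',np.hstack([f(s[150:330,190:390]),f(t[150:330,250:450])]))"
```

```text
delta [-0.1114  0.0007 -0.0003] [0.     0.     0.0008] pos [0.4973 0.0456 0.1218] rot [ 3.142  0.    -0.098] F [-0.53  1.    0.87] t 3.5 w 0.0255
```

View pics/a.png

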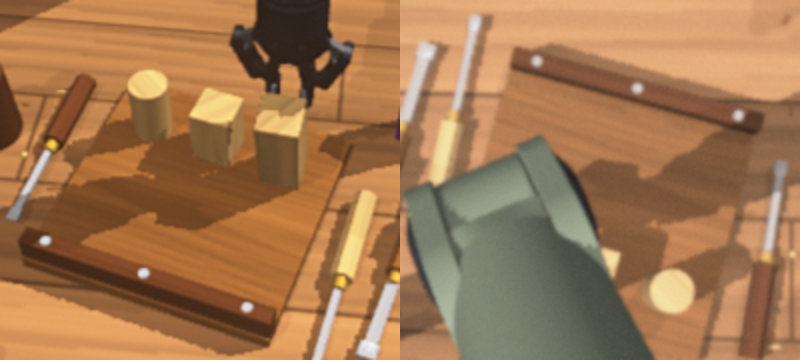

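In the left half (scene crop) the blank, top at (280,115), is just starting to lean with the fingers behind it, and its neighbours have not moved. I'll push on slowly.

>>> {"fn": "play_rows", "kwargs": {"deltas": [[0.012, 0, 0, 0, 0, 0, 0.7], [0.024, 0, 0, 0, 0, 0, 0.7], [0.036, 0, 0, 0, 0, 0, 0.7], [0.046, 0, 0, 0, 0, 0, 0.7], [0.056, 0, 0, 0, 0, 0, 0.7], [0.066, 0, 0, 0, 0, 0, 0.7], [0.072, 0, 0, 0, 0, 0, 0.7], [0.072, 0, 0, 0, 0, 0, 0.7], [0.072, 0, 0, 0, 0, 0, 0.7], [0.072, 0, 0, 0, 0, 0, 0.7]]}}

```text
clock: 4.6
position: [0.5324, 0.0422, 0.1218]
tool_rot: [3.142, 0.0, -0.098]
force: [-0.0, -0.7, -1.2]
grip_width: 0.0254
finger_force: 0.0
```

```bash
python3 -c "
from h import *
go((.42,.06,.125),-.0995)
s=grab_frame('scene')[:,:,::-1]
cv2.imwrite('pics/b.png',cv2.resize(s[150:330,190:390],None,fx=2,fy=2))"
```

```text
delta [-0.2273 -0.0135 -0.0064] [0.     0.0001 0.0008] pos [0.5324 0.0422 0.1218] rot [ 3.142  0.    -0.098] F [-0.02 -0.65 -1.22] t 4.6 w 0.0254
```

View pics/b.png

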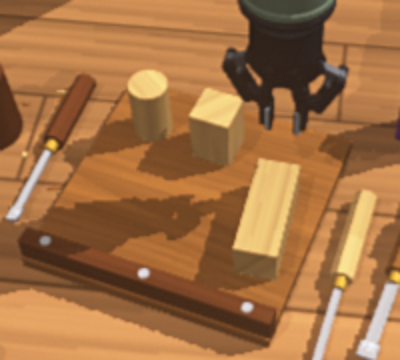

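The blank now lies flat: its top face runs from crop (278,165) to (255,250), with the top end short of the fence. I'll back off and measure.

>>> {"fn": "play_rows", "kwargs": {"deltas": [[-0.05, 0, 0, 0, 0, 0, 0.7], [-0.12, 0, 0, 0, 0, 0, 0.7], [-0.19, 0, 0, 0, 0, 0, 0.7], [-0.19, 0, 0, 0, 0, 0, 0.7]]}}

```text
clock: 5.05
position: [0.4342, 0.0514, 0.1218]
tool_rot: [3.14, 0.002, -0.097]
force: [-0.1, 0.5, 0.1]
grip_width: 0.0256
finger_force: 0.0
```

```bash
cat >> h.py <<'E'
def lying(name):
    i=grab_frame("scene")[:,:,::-1]; cv2.imwrite(f"pics/{name}.png",i)
    m=cv2.inRange(cv2.cvtColor(i,cv2.COLOR_BGR2HSV),(14,60,165),(28,165,255))
    k,l,st,ce=cv2.connectedComponentsWithStats(m); j=l[253,323]
    c=cv2.findContours((l==j).astype(np.uint8),cv2.RETR_EXTERNAL,cv2.CHAIN_APPROX_NONE)[0][0][:,0]
    r=cv2.minAreaRect((plane("scene",c,.068)[:,:2]*1000).astype(np.float32)); b=cv2.boxPoints(r)
    e=np.array([.9713,-.2378]); n=np.array([.2378,.9713]); F=np.array([684.2,-88.2])
    print(st[j],r,"\nboard xy rel fence:",np.c_[(b-F)@e,(b-F)@n].round(1).tolist())
E
python3 -c "
from h import *
lying('c'); go((.46,.06,.04),-.24)"
```

```text
[ 306  229   35   50 1096] ((601.725341796875, 33.75245666503906), (52.44362258911133, 130.9344940185547), 84.330322265625) 
board xy rel fence: [[-170.2, 63.7], [-40.6, 82.1], [-48.0, 134.0], [-177.6, 115.6]]
delta [ 0.0446 -0.0215  0.1643] [0.0002 0.0001 0.0683] pos [0.4368 0.0515 0.1221] rot [ 3.141  0.    -0.097] F [0.33 0.34 0.29] t 5.1 w 0.0258
```

```bash
python3 -c "
from h import *
go((.498,.0552,.122),-.24)"
```

```text
delta [ 0.1212 -0.0192  0.0003] [0.0002 0.0001 0.0683] pos [0.4368 0.0515 0.1221] rot [ 3.141  0.    -0.097] F [0.33 0.34 0.29] t 5.1 w 0.0258
```

>>> {"fn": "play_rows", "kwargs": {"deltas": [[0.06, -0.01, 0, 0, 0, 0.035, 0.7], [0.121, -0.019, 0, 0, 0, 0.068, 0.7], [0.121, -0.019, 0, 0, 0, 0.068, 0.7], [0.121, -0.019, 0.04, 0, 0, 0.068, 0.7], [0.121, -0.019, 0.08, 0, 0, 0.068, 0.7], [0.121, -0.019, 0.12, 0, 0, 0.068, 0.7], [0.121, -0.019, 0.16, 0, 0, 0.068, 0.7], [0.121, -0.019, 0.16, 0, 0, 0.068, 0.7], [0.121, -0.019, 0.16, 0, 0, 0.068, 0.7]]}}

```text
clock: 6.0
position: [0.4994, 0.055, 0.042]
tool_rot: [3.141, 0.0, -0.24]
force: [0.6, 0.2, 0.4]
grip_width: 0.0258
finger_force: 0.0
```

```bash
python3 -c "
from h import *
go((.498,.0552,.042),-.24)"
```

```text
delta [-0.0027  0.0003  0.    ] [ 0.0001  0.0002 -0.0001] pos [0.4994 0.055  0.042 ] rot [ 3.141  0.    -0.24 ] F [0.61 0.16 0.39] t 6.0 w 0.0258
```

>>> {"fn": "play_rows", "kwargs": {"deltas": [[0.02, 0, 0, 0, 0, 0, 0.7], [0.032, 0, 0, 0, 0, 0, 0.7], [0.044, 0, 0, 0, 0, 0, 0.7], [0.056, 0, 0, 0, 0, 0, 0.7], [0.068, 0, 0, 0, 0, 0, 0.7], [0.08, 0, 0, 0, 0, 0, 0.7], [0.092, 0, 0, 0, 0, 0, 0.7], [0.104, 0, 0, 0, 0, 0, 0.7], [0.116, 0, 0, 0, 0, 0, 0.7], [0.116, 0, 0, 0, 0, 0, 0.7]]}}

```text
clock: 7.0
position: [0.5564, 0.0409, 0.0418]
tool_rot: [-3.141, -0.001, -0.241]
force: [0.0, -0.1, 0.7]
grip_width: 0.0256
finger_force: 0.0
```

```bash
python3 -c "
from h import *
lying('d'); go((.57,.038,.042),-.24)"
```

```text
[295 238  39  51 934] ((630.0804443359375, 18.852201461791992), (51.23039245605469, 129.53501892089844), 77.60974884033203) 
board xy rel fence: [[-142.2, 64.0], [-12.7, 67.0], [-13.9, 118.3], [-143.4, 115.2]]
delta [ 0.0289 -0.0009 -0.0006] [-0.     -0.0001 -0.0004] pos [0.5559 0.041  0.0417] rot [-3.142 -0.    -0.241] F [ 0.18 -0.45  0.4 ] t 7.05 w 0.0258
```

The blank is within about 1.4° of square, with a 13 mm gap left. I'll close it in small steps.

>>> {"fn": "play_rows", "kwargs": {"deltas": [[0.006, 0, 0, 0, 0, 0, 0.7], [0.012, 0, 0, 0, 0, 0, 0.7], [0.017, 0, 0, 0, 0, 0, 0.7], [0.02, 0, 0, 0, 0, 0, 0.7], [0.022, 0, 0, 0, 0, 0, 0.7], [0.022, 0, 0, 0, 0, 0, 0.7]]}}

```text
clock: 7.65
position: [0.5664, 0.0385, 0.0418]
tool_rot: [-3.142, -0.0, -0.24]
force: [-0.4, -0.5, -0.3]
grip_width: 0.0258
finger_force: 0.0
```

>>> {"fn": "play_rows", "kwargs": {"deltas": [[0.002, 0, 0, 0, 0, 0, 0.7], [0.004, 0, 0, 0, 0, 0, 0.7]]}}

```text
clock: 7.85
position: [0.5681, 0.0381, 0.0418]
tool_rot: [3.142, 0.0, -0.24]
force: [-2.3, 0.6, 1.0]
grip_width: 0.0256
finger_force: 0.7
```

>>> {"fn": "play_rows", "kwargs": {"deltas": [[0.002, 0, 0, 0, 0, 0, 0.7], [0.002, 0, 0, 0, 0, 0, 0.7]]}}

```text
clock: 8.05
position: [0.5693, 0.0378, 0.0418]
tool_rot: [-3.141, -0.0, -0.24]
force: [0.3, -0.5, 0.0]
grip_width: 0.0254
finger_force: 0.0
```

>>> {"fn": "play_rows", "kwargs": {"deltas": [[0.002, 0, 0, 0, 0, 0, 0.7], [0.003, 0, 0, 0, 0, 0, 0.7], [0.003, 0, 0, 0, 0, 0, 0.7]]}}

```text
clock: 8.35
position: [0.5704, 0.0375, 0.0418]
tool_rot: [3.142, 0.0, -0.24]
force: [-2.7, 1.4, 1.9]
grip_width: 0.0255
finger_force: 1.5
```

```bash
python3 -c "
from h import *
lying('e'); go((.57,.038,.042),-.24)"
```

```text
[     0      0    640    480 207965] ((964.8545532226562, -367.8780517578125), (0.0, 0.0), 0.0) 
board xy rel fence: [[339.1, -204.9], [339.1, -204.9], [339.1, -204.9], [339.1, -204.9]]
delta [-0.001  -0.0007 -0.0005] [ 0.      0.0002 -0.0001] pos [0.5704 0.0375 0.0418] rot [ 3.142  0.    -0.24 ] F [-2.7   0.65  1.44] t 8.4 w 0.0256
```

Contact force is now steady at about 2.7 N, close to the fence. I'll press a little more and keep an eye on the force.

>>> {"fn": "play_rows", "kwargs": {"deltas": [[0.002, 0, 0, 0, 0, 0, 0.7], [0.002, 0, 0, 0, 0, 0, 0.7]]}}

```text
clock: 8.6
position: [0.5705, 0.0375, 0.0417]
tool_rot: [3.141, 0.002, -0.24]
force: [-10.8, 2.9, 7.0]
grip_width: 0.0258
finger_force: 5.0
```

>>> {"fn": "play_rows", "kwargs": {"deltas": [[0.002, 0, 0, 0, 0, 0, 0.7], [0.002, 0, 0, 0, 0, 0, 0.7]]}}

```text
clock: 8.8
position: [0.5705, 0.0375, 0.0415]
tool_rot: [3.141, 0.004, -0.24]
force: [-16.3, 3.6, 10.6]
grip_width: 0.0256
finger_force: 8.1
```

```bash
sed -i 's/j=l\[253,323\]/j=l[268,316]/' h.py; python3 -c "
from h import *
lying('f')
i=cv2.imread('pics/f.png');cv2.imwrite('pics/fc.png',cv2.resize(i[200:330,240:370],None,fx=4,fy=4))"
```

```text
[291 242  41  52 939] ((642.5968627929688, 14.266864776611328), (51.295318603515625, 129.63951110839844), 76.2909164428711) 
board xy rel fence: [[-129.6, 63.9], [0.1, 64.0], [0.0, 115.3], [-129.6, 115.2]]
```

View pics/fc.png

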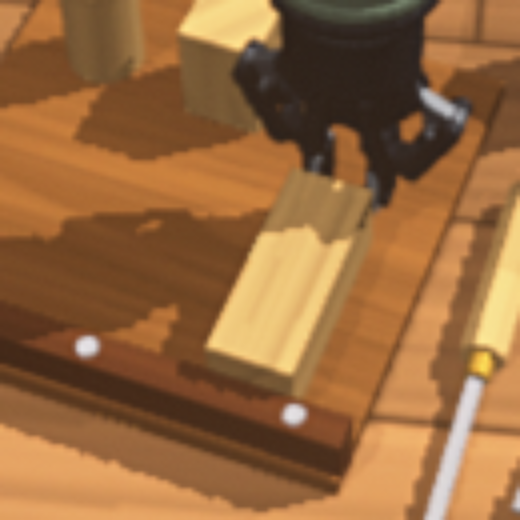

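The picture shows the top end flush along the fence between the screws (88,346) and (293,413). The measured gap is 0 and the angle error about 0°. I'll back straight off, then go up.

>>> {"fn": "play_rows", "kwargs": {"deltas": [[-0.006, 0, 0, 0, 0, 0, 0.7], [-0.02, 0, 0, 0, 0, 0, 0.7], [-0.05, 0, 0, 0, 0, 0, 0.7], [-0.1, 0, 0, 0, 0, 0, 0.7], [-0.1, 0, -0.08, 0, 0, 0, 0.7], [-0.1, 0, -0.17, 0, 0, 0, 0.7], [-0.1, 0, -0.26, 0, 0, 0, 0.7], [-0.1, 0, -0.35, 0, 0, 0, 0.7], [-0.15, 0, -0.4, 0, 0, 0, 0.7], [-0.15, 0, -0.4, 0, 0, 0, 0.7]]}}

```text
clock: 9.85
position: [0.4992, 0.0556, 0.2452]
tool_rot: [-3.14, -0.005, -0.24]
force: [0.4, -0.3, -0.5]
grip_width: 0.0258
finger_force: 0.0
```

>>> {"fn": "play_rows", "kwargs": {"deltas": [[0, 0, 0, 0, 0, 0, 0.7], [0, 0, 0, 0, 0, 0, 0.7], [0, 0, 0, 0, 0, 0, 0.7]]}}

```text
clock: 10.15
position: [0.4997, 0.0547, 0.2408]
tool_rot: [3.141, 0.001, -0.241]
force: [-0.5, 0.7, -0.7]
grip_width: 0.0256
finger_force: 0.0
```

```bash
python3 -c "
from h import *
lying('g'); go((.5,.05,.2),-.24)
i=cv2.imread('pics/g.png');cv2.imwrite('pics/gc.png',cv2.resize(i[150:350,150:450],None,fx=2.5,fy=2.5))"
```

```text
[ 291  242   43   52 1167] ((642.0680541992188, 15.657096862792969), (55.06065368652344, 130.9031524658203), 75.59039306640625) 
board xy rel fence: [[-131.4, 64.1], [-0.5, 62.6], [0.1, 117.6], [-130.8, 119.1]]
delta [0.0031 0.0089 0.0816] [ 0.0002  0.0007 -0.0002] pos [0.4996 0.0547 0.2408] rot [ 3.141e+00  1.000e-03 -2.410e-01] F [ 0.43  0.44 -0.18] t 10.2 w 0.0257
```

View pics/gc.png

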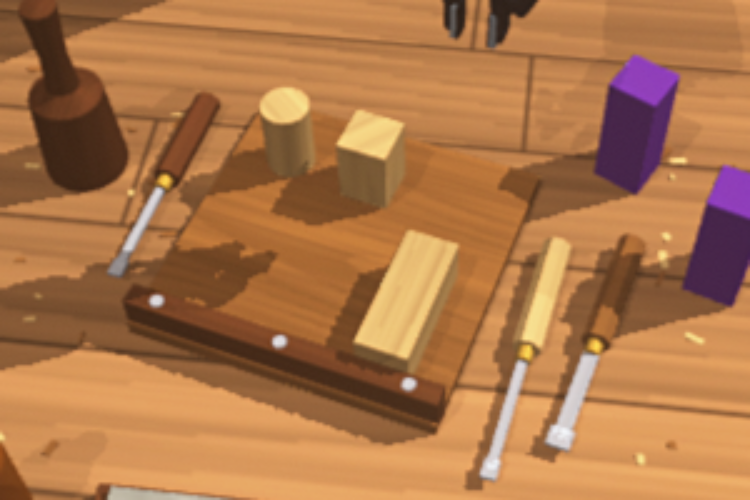

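The blank, crop (408,300), lies flush with the fence. Both short blanks are still standing at (287,130) and (370,158), and the arm is well clear.

```bash
python3 -c "
from workcell import *
print(job_done())"
```

```text
the job is handed in; nothing more can be done
None
```

The tall blank was tipped over towards the fence and pushed until its top end was snug and square against it (measured gap about 0 mm). The other blanks and tools were left alone, the arm is clear, and the job was handed in at about 10 s.

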